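Press the compass home and snap the kit drawer's flap shut

ROBOT

A 6-joint arm with a two-finger parallel gripper is mounted at the origin on the work surface. World frame = base frame: x ahead of the robot, y to its left, z up, the work surface at z = 0. Lengths are in m, angles in rad, forces in N, time in s.
With the tool pointing down it reaches from about 0.25 to 0.8 m from the base axis. Payload 3.9 kg.
Tool frame: the origin (TCP) lies at the very end of the fingers, on their centre line; the grasp point (between the pads) lies 19 mm behind it; z points along the fingers, y is the line along which they close (so a half turn about z gives the same grasp; the last joint's range is limited). The gripper opens to 85 mm and grips with 20 to 120 N. Pads are 22 mm wide; open, the fingers measure 114 mm over their backs; the gripper's body (76 mm by 85 mm) begins 54 mm behind the grasp point. The pads swing forward as they close: fully open they stand 13 mm farther back than shut.
Start: joints at [-1.261, 0.26, -0.138, 1.173, 0, 1.571], TCP at [0.16, -0.5, 0.231] pointing down, gripper open.
Joint ranges: [-2.78, 2.78], [-0.83, 1.72], [-1.28, 1.37], [-1.9, 2.12], [-1.57, 1.48], [-3.14, 3.14]. Speed limits (rad/s): [2.57, 2.57, 3.14, 3.14, 3.14, 3.14].

INTERFACE

Orientations are given as [roll, pitch, yaw] about the fixed x, y, z axes, in that order (R = Rz(yaw) Ry(pitch) Rx(roll)).
In Python, from plant import sense, capture, get_calibration, finish_job, regions_of, landmark_of gives the robot as it stands.
- The arm moves only by the tool servo_tool, never from a script. Its argument "steps" is a list of rows, each a list of 4 numbers: the shift along the tool's x, y, z each as a share of 0.02 m, from -1 to 1, then the turn about the tool's z as a share of 0.1 rad, from -1 to 1. A call has 1 to 10 rows; each row shifts and turns the commanded pose from where the row before left it, along the tool's axes as they then stand; what a row does not reach is not made up. A row lasts 1/10 s, in which the tool goes at most 50 mm and 8.59 degrees, less where a joint would pass 70% of its speed; a pose out of reach is approached as far as the arm can. A call with a number of a shift or a turn outside -1 to 1 is refused whole. A call with a gripper value outside its range is refused whole. "grip" is the opening, from -1 (shut) to 1 (fully open), set as the call begins (left out, the last holds). The fingers move at their own pace and stop on an object; "newtons" is the grip in N (left out, the last holds). Time passes only in rows, so rows that do not move let the fingers close. It gives the time, the measured TCP pose, the force, the opening and the grip force at its end, in the units of the state.
- sense(): the state, without advancing time (a new reading comes with each control period).
- capture(name): name is "scene" or "side" or "wrist"; returns the picture (384x512x3 uint8, red, green, blue); there is no depth.
- get_calibration(name): a dict with "fx", "fy", "cx", "cy" (pixels), "eye" and "rotation" of the camera in the world; the wrist camera has in their place "mount" (4x4, takes a point from camera to tool coordinates, whose origin is the TCP and whose axes are the flange's). Camera axes: x right, y up, looking along -z (the intrinsics and any distortion apply to the point x, -y, -z); pixel columns grow to the right and rows downward; lengths in m; the calibration is good to about 2 mm. A picture is of the moment at which its call begins: read the wrist's pose just before it. get_calibration takes no time and is no camera call.
- finish_job(): hands the job in; it is judged then, once.
Trained networks look in the newest picture that a camera, given by its name, has taken for a name from the list of things; names that differ only in an ending like _2 or _b are one class to them, and where a whole thing is asked for, a point or a joint stands for the part that bears it (a point fixed in the world has none). Each returns a list of dicts, best first, with "confidence" (0 to 1); they miss things now and then, are a little off and sometimes report something else, mostly with a low value. They report only what shows in the picture. A call takes as long as a camera call. They do not tell look-alikes from the thing itself.
- regions_of(name, camera): "pixels" (384x512 bool, what is visible of it) and "position" ([column, row] in pixels, amid what is visible of it).
- landmark_of(name, camera): "position" ([column, row] in pixels: a listed point, or the origin of a listed thing).
The state is a dict: "time_s": time; "joint_positions": joint angles; "dq": joint speeds; "joint_efforts": joint torques, N m; "tcp_pos": TCP position; "tool_rot": TCP orientation; "force": force on the tool from outside, world axes, zero at the start; "ft_torque": the same for the moment, N m; "finger_gap": finger opening in m; "grasp_force": force on a finger pad.
Only numpy, scipy, OpenCV 4.12 (cv2) and the standard library are available. Lean on these libraries where they do the work, as an engineer would, in place of code of your own. Each camera call takes 0.05 s, during which the arm holds its last target. There are 200 camera calls.

TASK

The compass has been left sticking out of its bay in the plywood kit drawer, so the front flap cannot shut. Push the compass in until it bears firmly but gently on the rubber buffer at the back of the bay, then tip the flap up by its free edge past the snap point of its sprung stays and let the springs carry it shut: do not shove it shut by hand, force nothing, and leave the rest of the kit and the things on the bench where they are.

Things in the scene. Friction and masses are not known exactly. Their poses are not given: they have to be found in the camera images.
- kitbox: Open plywood kit drawer, fixed: 200 deep (x) by 320 wide (y), sides and back 92 high, no front wall. Origin: centre of underside; its -x side is the open front, nearest the robot. Cork-lined floor top at z 33; the floor's front edge is at x -100. The compass bay is the middle slot, 68 wide, between 6 mm cheeks (top at z 69).
- compass: Chunky yellow plastic compass, a block 78 (x) by 62 (y) by 26 thick with a round dial on top, about 0.12 kg. Origin: its centre, half-way up. Lies flat in the bay, long side along the drawer's x, its front face 8 to 22 mm out beyond the floor's front edge, above the open flap. It drags in the bay with 1 to 4 N, so 6 to 9 N presses it home; over 12 N would harm it.
- divider: Plywood cross divider, fixed in the drawer (front face at drawer x +12), that closes the bay at the back. Origin: middle of its front face, level with the compass's centre; axes as the drawer's. A soft rubber buffer (20 mm disc, about 4 N per mm) on a screw stands out from here toward the compass by 6 to 26 mm, set differently each time and not measured: feel for it.
- flap (a joint): Angle of the front flap in rad: 0 is shut (upright), 1.13 is the open stop, where the flap slopes up 25 degrees above level toward the robot. Two sprung over-centre stays push it away from about 0.67 (the snap point, give or take 0.05) to either stop: above it the flap falls back open, below it the flap springs shut by itself within half a second. It rests open at the start.
- flap_board: The flap: plywood board 320 wide, 78 from hinge to free edge, 9 thick. Origin on the hinge line (drawer x -100, z 20, mid-width); z runs along the inner face to the free edge, x points into the drawer, so the outer face is at x -9. Starting it from open takes about 4 N square to the outer face (below when open) at the free edge. It must not be pushed with over 18 N, nor followed by hand below 0.25 rad.
- ball_center (a point): Centre of the 30 mm polished steel ball bearing, in a wooden ring in the left bay. Leave it alone.
- weight_a: Zinc weight with a knob, 32 mm across, 44 high, in the right bay. Origin: centre of its underside. Leave it alone.
- weight_b: The second zinc weight, same size, beside the first. Leave it alone.
- probe: Magnet probe with a black rubber handle, 182 long, lying across the back bay. Origin: under the rod end of its handle. Leave it alone.
- beaker: Clear plastic beaker, 72 across, 95 high, on the bench to the left. Origin: centre of its underside. Leave it alone.
- jar: Glass jar with a blue lid, 64 across, 85 high, on the bench to the right. Origin: centre of its underside. Leave it alone.
There are look-alikes about, which are no part of the job. Leave any blue or orange look-alike of the compass alone.

How it is judged:
On the way, in this order (a step that is already met when the one before it is completed fails the run):
1. the compass bears on the rubber buffer with more than 1.2 N (contact force between compass and divider above 1.2 N), for 0.2 s.
2. the flap has sprung up against its closed stop (joint below 0.05 rad) (value of joint flap below 0.05 rad), for 0.2 s.
At the end, for the whole second after the job is handed in: The flap stands shut against its closed stop (within 0.05 rad), and the compass lies flat and still in its bay, at least 4 mm behind the front edge of the drawer floor and within 6 mm of the bay's middle line (value of joint flap below 0.05 rad and x of compass in the frame of kitbox above -0.057 m and y of compass in the frame of kitbox between -0.006 and 0.006 m and z of compass in the frame of kitbox below 0.049 m and linear speed of compass below 0.02 m/s); the robot touches nothing.
It fails at once if the compass is pushed with more than 12 N (contact force between any of the fingers, the arm and compass above 12 N).
It fails at once if the flap is pushed with more than 18 N (contact force between any of the fingers, the arm and flap_board above 18 N).
It fails at once if the flap is shoved shut (pressed with over 3 N when within 0.25 rad of shut) instead of springing shut (value of joint flap below 0.25 rad and contact force between any of the fingers, the arm and flap_board above 3 N).
It fails at once if the ball, a weight, the probe, the beaker or the jar is moved by more than 15 mm (distance of any of ball_center, weight_a, weight_b, probe, beaker, jar from where it was at the start of the episode above 0.015 m).
It also fails if it takes over 69 s, if anything falls off the work surface, if the arm or the gripper's body presses on something with over 40 N, if the wrist force passes 120 N, or if a joint passes its speed limit or range.

## Working session

There is one attempt and no reset: what is moved stays moved. The work goes in short steps, Python scripts to look and compute and a tool call to move; the robot and the scene stay as the last step left them, time stands still between calls to the robot, and variables do not carry over. Pictures are saved under pics/ and viewed, at most 10 in all, crops included, and the job is handed in when it is done.

Besides the shell and the picture viewer there is one more tool, called after ">>>" as a command line: name --pt "numbers of a row" for each row, then --argument value for the rest. servo_tool: Moves the arm, as the interface text tells. Shift numbers are shares of 0.02 m and turn numbers shares of 0.1 rad, none past 1 either way. Its arguments: {"type":"object","properties":{"steps":{"type":"array"},"grip":{"type":"number"},"newtons":{"type":"number"}},"required":["steps"]}

```bash
mkdir -p pics; ls
cat > h.py <<'E'
import numpy as np, cv2
from plant import *
def ray(cam,px):
    c=get_calibration(cam); R=np.array(c['rotation']); e=np.array(c['eye'])
    d=R@np.array([(px[0]-c['cx'])/c['fx'],-(px[1]-c['cy'])/c['fy'],-1.]); return e,d
def atz(cam,px,z):
    e,d=ray(cam,px); return e+d*(z-e[2])/d[2]
def tri(p1,p2):
    e1,d1=ray('scene',p1);e2,d2=ray('side',p2)
    s=np.linalg.lstsq(np.c_[d1,-d2],e2-e1,rcond=None)[0]
    a,b=e1+s[0]*d1,e2+s[1]*d2; return (a+b)/2,np.linalg.norm(a-b)
E
python3 - <<'E'
from h import *
s=sense();print(s)
ims=[]
for c in('scene','side'):
    im=capture(c);cv2.imwrite(f'pics/{c}0.png',im[...,::-1]);
    k=get_calibration(c);print(c,{q:np.round(v,3).tolist() for q,v in k.items()})
print(get_calibration('wrist'))
for n in('compass','kitbox','flap_board','divider','ball_center','weight_a','beaker','jar','probe'):
    P={}
    for c in('scene','side'):
        r=landmark_of(n,c);P[c]=r;print(n,c,[(np.round(q['position'],1).tolist(),round(q['confidence'],2)) for q in r])
    if P['scene'] and P['side']:print('   ',*tri(P['scene'][0]['position'],P['side'][0]['position']))
E
```

```text
pics
{'time_s': 0.0, 'joint_positions': array([-1.26098661e+00,  2.60662527e-01, -1.39407180e-01,  1.17270969e+00,
        2.30587470e-05,  1.57079764e+00]), 'dq': array([ 0.00079359,  0.00049459, -0.00084002, -0.00141137, -0.00051239,
       -0.00128883]), 'joint_efforts': array([ 3.66283275e-04, -4.05679822e+01,  2.53922367e+01,  1.87600561e-02,
        7.59205136e-05,  2.89856539e-07]), 'tcp_pos': array([ 0.15985266, -0.49933165,  0.23046177]), 'tool_rot': array([-3.13960958e+00, -2.30561064e-05,  3.09808366e-01]), 'force': array([ 0.22851564,  0.85130135, -0.75472911]), 'ft_torque': array([ 0.0432884 , -0.06405777, -0.09169696]), 'grasp_force': 0.0, 'finger_gap': 0.08534542561549192}
scene {'fx': 374.877, 'fy': 374.877, 'cx': 253.956, 'cy': 198.449, 'eye': [1.299, -0.179, 0.793], 'rotation': [0.818, -0.002, 1.31]}
side {'fx': 465.96, 'fy': 465.96, 'cx': 256.599, 'cy': 193.194, 'eye': [0.36, 1.011, 1.134], 'rotation': [0.768, -0.017, -2.913]}
{'fx': 270.44285256591746, 'fy': 270.44285256591746, 'cx': 257.12236769585803, 'cy': 190.63829500911103, 'mount': array([[-5.75686778e-04,  
[... 222 characters left out ...]
e-01],
       [ 0.00000000e+00,  0.00000000e+00,  0.00000000e+00,
         1.00000000e+00]])}
compass scene [([348.2, 220.3], 0.82), ([252.6, 213.7], 0.72), ([262.8, 174.4], 0.59), ([314.9, 173.3], 0.59), ([207.8, 177.4], 0.56)]
compass side [([288.0, 278.4], 0.94), ([253.4, 195.9], 0.87), ([322.6, 194.5], 0.76), ([215.7, 268.0], 0.71), ([311.3, 239.6], 0.66), ([240.1, 324.3], 0.64)]Traceback (most recent call last):
  File "<stdin>", line 12, in <module>
  File "h.py", line 10, in tri
    s=np.linalg.lstsq(np.c_[d1,-d2],e2-e1,rcond=None)[0]
      ~~~~~~~~~~~~~~~^^^^^^^^^^^^^^^^^^^^^^^^^^^^^^^^
    raise LinAlgError('Incompatible dimensions')
numpy.linalg.LinAlgError: Incompatible dimensions
```

View pics/scene0.png

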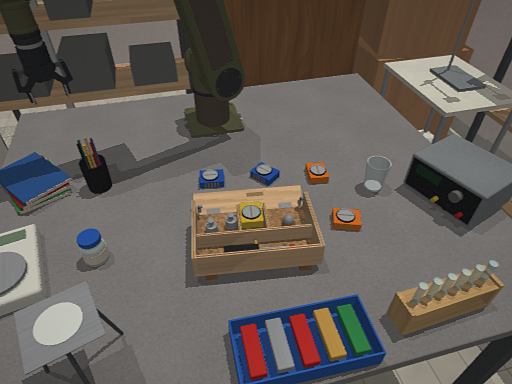

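View pics/side0.png

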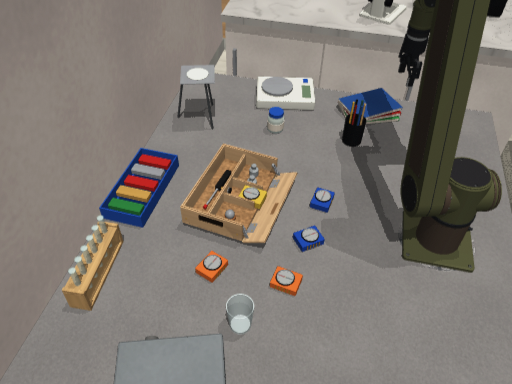

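The scene picture shows the drawer at about (255,230), with one yellow compass in its middle bay at scene (252,213) and side (253,195). There are two blue compasses (211,178; 264,174) and two orange ones (317,172; 347,218), all loose on the bench. Only the yellow one sits in the bay, so that is the target.

```bash
sed -i 's/^from plant.*/&\nfrom scipy.spatial.transform import Rotation as Ro/; s/R=np.array(c\[.rotation.\])/R=np.array(c["rotation"]); R=R if R.ndim==2 else Ro.from_euler("xyz",R).as_matrix()/' h.py
python3 - <<'E'
from h import *
a=capture('scene');b=capture('side')
near={'compass':((252,213),(253,195))}
for n in('compass','kitbox','flap_board','divider','ball_center','weight_a','beaker','jar'):
    P=[]
    for i,c in enumerate(('scene','side')):
        r=landmark_of(n,c)
        if n in near: r=sorted(r,key=lambda q:np.hypot(*(np.array(q['position'])-near[n][i])))
        print(n,c,[(np.round(q['position'],1).tolist(),round(q['confidence'],2)) for q in r[:3]])
        if r:P.append(r[0]['position'])
    if len(P)==2:
        p,e=tri(*P);print('   ',p.round(4),round(e,4))
A=cv2.resize(a[170:290,175:335,::-1],None,fx=4.5,fy=4.5,interpolation=cv2.INTER_CUBIC)
B=cv2.resize(b[140:250,175:345,::-1],None,fx=4.5,fy=4.5,interpolation=cv2.INTER_CUBIC)
cv2.imwrite('pics/ca.png',A);cv2.imwrite('pics/cb.png',B)
E
```

```text
compass scene [([250.1, 210.8], 0.66), ([262.4, 175.9], 0.97), ([211.2, 177.2], 0.63)]
compass side [([251.7, 195.5], 0.55), ([320.4, 194.3], 0.62), ([309.5, 238.9], 0.61)]
    [0.5896 0.0031 0.0569] 0.0066
kitbox scene [([250.8, 241.5], 0.77)]
kitbox side [([232.6, 198.4], 0.62), ([231.5, 216.6], 0.5)]
    [ 0.6581 -0.0128  0.0093] 0.0066
flap_board scene [([251.9, 210.5], 0.69)]
flap_board side [([260.1, 205.8], 0.58)]
    [0.5596 0.015  0.0273] 0.0039
divider scene [([255.6, 233.5], 0.59)]
divider side []
ball_center scene [([252.0, 254.8], 0.63), ([290.5, 218.1], 0.58)]
ball_center side [([232.6, 216.0], 0.56)]
    [ 0.6527 -0.0038 -0.063 ] 0.0172
weight_a scene [([231.1, 223.5], 0.48)]
weight_a side [([254.7, 173.5], 0.64), ([250.6, 185.8], 0.56)]
    [ 0.6113 -0.0693  0.0656] 0.0304
beaker scene [([372.0, 181.8], 0.8), ([252.4, 251.5], 0.26)]
beaker side [([239.4, 325.3], 0.78), ([273.7, 131.6], 0.21)]
    [0.5187 0.4265 0.0104] 0.0107
jar scene [([99.8, 260.0], 0.88)]
jar side [([276.4, 127.7], 0.75)]
    [ 0.5985 -0.4184 -0.0007] 0.0148
```

View pics/ca.png

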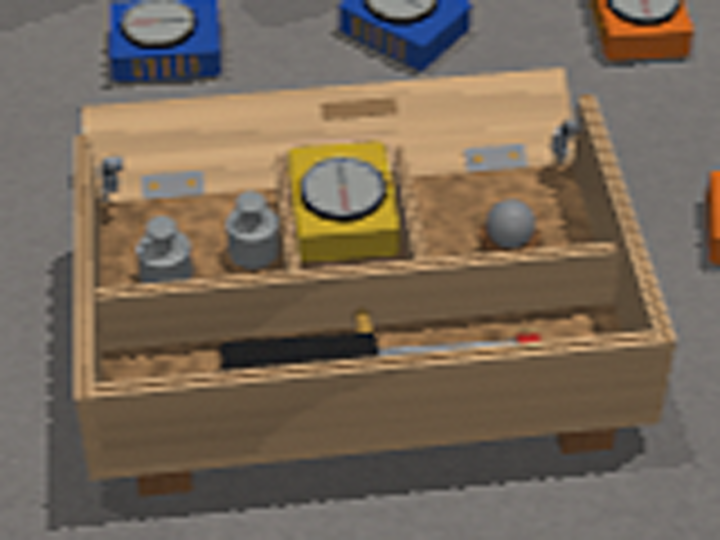

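View pics/cb.png

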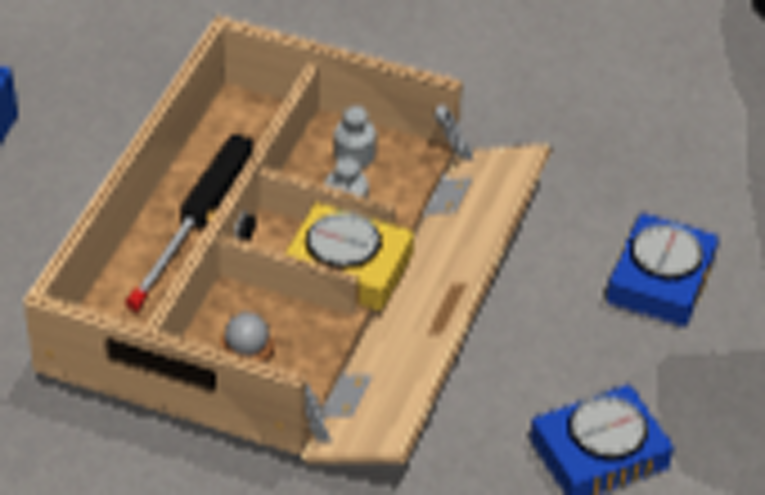

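```bash
cat > fit.py <<'E'
from h import *
from scipy.optimize import least_squares
def proj(cam,P):
    c=get_calibration(cam);R=Ro.from_euler('xyz',c['rotation']).as_matrix()
    q=(P-np.array(c['eye']))@R
    return np.c_[c['cx']-c['fx']*q[:,0]/q[:,2]*1, c['cy']+c['fy']*q[:,1]/q[:,2]]
F=[-170.5,53.3]
S=[((76,398),(100,-160,92)),((675,340),(100,160,92)),((92,478),(100,-160,0)),((658,425),(100,160,0)),((76,138),(-100,-160,92)),((592,97),(-100,160,92)),((82,108),(F[0],-160,F[1])),((565,70),(F[0],160,F[1]))]
D=[((222,18),(100,-160,92)),((30,303),(100,160,92)),((462,83),(-100,-160,92)),((307,385),(-100,160,92)),((38,372),(100,160,0)),((550,148),(F[0],-160,F[1]))]
CS=[((290,150),(-39,-31)),((385,143),(-39,31)),((300,235),(39,-31)),((398,228),(39,31))]
CD=[((410,232),(-39,-31)),((318,205),(39,-31)),((290,250),(39,31)),((360,278),(-39,31))]
def W(p,L):
    c,s=np.cos(p[3]),np.sin(p[3]);L=np.array(L)/1000
    return L@np.array([[c,s,0],[-s,c,0],[0,0,1]])+p[:3]
def px(L,o): return np.array([l[0] for l in L])/4.5+o-.4
def res(p):
    r=[]
    for cam,L,C,o in(('scene',S,CS,(175,170)),('side',D,CD,(175,140))):
        r.append(proj(cam,W(p,[l[1] for l in L]))-px(L,o))
        r.append(proj(cam,W(p,[(l[1][0]+p[4]*1000,l[1][1]+p[5]*1000,59) for l in C]))-px(C,o))
    return np.concatenate(r).ravel()
f=least_squares(res,[.65,0,.02,0.1,-.075,0],loss='soft_l1')
print(f.x.round(4));print(res(f.x).reshape(-1,2).round(1).tolist())
p=f.x
for n,l in(('compass front',(p[4]*1000-39,p[5]*1000,46)),('hinge',(-100,0,20)),('edge outer',(-174.4,0,45)),('buffer',(12,0,46))):print(n,W(p,[l]).round(4))
E
python3 fit.py
```

```text
[ 0.6594 -0.0069  0.0008 -0.1394 -0.0682 -0.0007]
[[-0.3, -0.2], [0.3, 0.1], [0.3, 4.9], [-0.6, 4.2], [-0.2, -0.7], [0.3, -0.9], [-0.1, -0.8], [-0.2, -0.8], [-0.8, -0.3], [-0.1, -0.5], [-0.4, 0.9], [0.8, 0.4], [-0.3, -0.3], [-0.7, -0.2], [0.9, -0.2], [-0.8, 0.6], [0.4, 4.2], [0.5, -0.8], [1.0, -0.5], [-1.0, -0.9], [-2.1, 1.9], [5.3, 2.4]]
compass front [[0.5532 0.0072 0.0468]]
hinge [[0.5604 0.007  0.0208]]
edge outer [[0.4867 0.0173 0.0458]]
buffer [[ 0.6713 -0.0086  0.0468]]
```

The fit puts the drawer at (0.659, -0.007) with yaw -0.139. The compass's front face is about 8–10 mm out from the floor edge, and most corner residuals are under 1 px.

>>> servo_tool --pt "0 0 -0.7 1" --pt "0 0 -0.7 1" --pt "0 0 -0.7 1" --pt "0 0 -0.7 1" --pt "0 0 -0.2 0.49" --grip -1 --newtons 20

```text
time_s: 1.6
tcp_pos: [0.1603, -0.5008, 0.293]
tool_rot: [3.139, -0.001, -0.142]
force: [-0.1, 0.5, 0.9]
finger_gap: 0.0125
grasp_force: 0.0
```

>>> servo_tool --pt "0.5 -1 0 0" --pt "0.5 -1 0 0" --pt "0.5 -1 0 0" --pt "0.5 -1 0 0" --pt "0.5 -1 0 0" --pt "0.5 -1 0 0" --pt "0.5 -1 0 0" --pt "0.5 -1 0 0" --pt "0.5 -1 0 0" --pt "0.5 -1 0 0"

```text
time_s: 2.6
tcp_pos: [0.2872, -0.315, 0.2914]
tool_rot: [3.141, -0.0, -0.139]
force: [0.1, -0.4, -0.2]
finger_gap: -0.0
grasp_force: 0.0
```

>>> servo_tool --pt "0.5 -1 0 0" --pt "0.5 -1 0 0" --pt "0.5 -1 0 0" --pt "0.5 -1 0 0" --pt "0.5 -1 0 0" --pt "0.5 -1 0 0" --pt "0.5 -1 0 0" --pt "0.5 -1 0 0" --pt "0.5 -1 0 0" --pt "0 0 0 0"

```text
time_s: 3.6
tcp_pos: [0.4021, -0.1486, 0.2913]
tool_rot: [-3.141, -0.001, -0.136]
force: [1.1, 0.2, -0.0]
finger_gap: 0.0006
grasp_force: 0.0
```

>>> servo_tool --pt "0.53 -0.98 0.5 0" --pt "0.53 -0.98 0.5 0" --pt "0.53 -0.98 0.5 0" --pt "0.53 -0.98 0.5 0" --pt "0.53 -0.98 0.5 0" --pt "0.53 -0.98 0.5 0" --pt "0.53 -0.98 0.5 0" --pt "0.53 -0.98 0.5 0" --pt "0.53 -0.98 0.5 0" --pt "0 0 0 0"

```text
time_s: 4.6
tcp_pos: [0.5144, -0.029, 0.2008]
tool_rot: [-3.105, 0.002, -0.078]
force: [-0.8, -0.4, 0.8]
finger_gap: 0.0001
grasp_force: 0.0
```

Run:
```python
from h import *
s=sense();print(s['tcp_pos'],s['tool_rot'])
im=capture('wrist');cv2.imwrite('pics/w1.png',im[...,::-1])
```

```text
[ 0.51441401 -0.02896747  0.20082437] [-3.10452936e+00  2.02313301e-03 -7.81919674e-02]
```

View pics/w1.png

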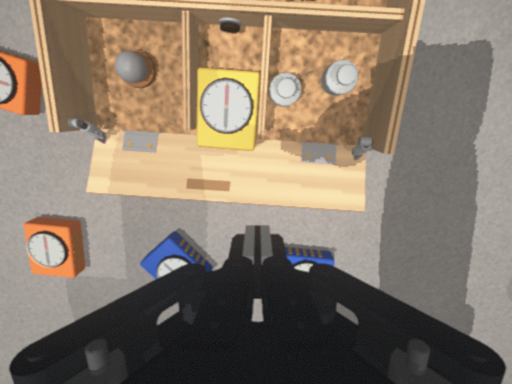

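The wrist view shows the drawer front, the compass centred at about (227,107) and the closed fingers at (257,240). The tool has drifted in yaw and roll, so I'm checking the joints.

Run:
```python
from h import *
s=sense();print({k:np.round(s[k],3).tolist() for k in('time_s','tcp_pos','tool_rot','joint_positions','dq')})
```

```text
{'time_s': 4.65, 'tcp_pos': [0.514, -0.029, 0.202], 'tool_rot': [-3.105, 0.002, -0.079], 'joint_positions': [-0.08, 0.258, -0.22, 1.094, 0.036, 3.141], 'dq': [-0.008, -0.025, 0.0, 0.018, -0.008, 0.002]}
```

>>> servo_tool --pt "0 0 0 0" --pt "0 0 0 0" --pt "0 0 0 0"

```text
time_s: 4.95
tcp_pos: [0.5136, -0.0297, 0.2031]
tool_rot: [-3.105, -0.001, -0.079]
force: [0.2, 0.1, 0.3]
finger_gap: 0.0
grasp_force: 0.0
```

Joint 6 is at its limit, so I'll take the equivalent half-turn orientation.

>>> servo_tool --pt "0 0 0 -1" --pt "0 0 0 -1" --pt "0 0 0 -1" --pt "0 0 0 -1" --pt "0 0 0 -1" --pt "0 0 0 -1" --pt "0 0 0 -1" --pt "0 0 0 -1" --pt "0 0 0 -1" --pt "0 0 0 -1"

```text
time_s: 5.95
tcp_pos: [0.5136, -0.0296, 0.203]
tool_rot: [-3.122, -0.031, 0.924]
force: [-0.2, -0.2, 0.1]
finger_gap: 0.0004
grasp_force: 0.0
```

>>> servo_tool --pt "0 0 0 -1" --pt "0 0 0 -1" --pt "0 0 0 -1" --pt "0 0 0 -1" --pt "0 0 0 -1" --pt "0 0 0 -1" --pt "0 0 0 -1" --pt "0 0 0 -1" --pt "0 0 0 -1" --pt "0 0 0 -1"

```text
time_s: 6.95
tcp_pos: [0.5136, -0.0296, 0.203]
tool_rot: [3.126, -0.033, 1.925]
force: [0.0, -0.1, -0.4]
finger_gap: 0.0002
grasp_force: 0.0
```

>>> servo_tool --pt "0 0 0 -1" --pt "0 0 0 -1" --pt "0 0 0 -1" --pt "0 0 0 -1" --pt "0 0 0 -1" --pt "0 0 0 -1" --pt "0 0 0 -1" --pt "0 0 0 -1" --pt "0 0 0 -1" --pt "0 0 0 0"

```text
time_s: 7.95
tcp_pos: [0.5136, -0.0296, 0.203]
tool_rot: [3.106, -0.008, 2.821]
force: [0.9, -0.2, -0.3]
finger_gap: -0.0001
grasp_force: 0.0
```

>>> servo_tool --pt "0 0.7 0.7 -0.9" --pt "0 0.7 0.7 -0.9" --pt "0 0.7 0.7 0" --pt "0 0 0.7 0" --pt "0 0 0.7 0" --pt "0 0 0.7 0" --pt "0 0 0 0"

```text
time_s: 8.65
tcp_pos: [0.5218, 0.0144, 0.1186]
tool_rot: [3.106, -0.006, 2.999]
force: [-0.4, -0.9, -0.3]
finger_gap: -0.0002
grasp_force: 0.0
```

```bash
cat > loc.py <<'E'
from h import *
p=[.6594,-.0069,.0008,-.1394]
s=sense();d=s['tcp_pos'][:2]-p[:2];c,n=np.cos(p[3]),np.sin(p[3])
print('drawer x,y,z mm',(1e3*np.array([c*d[0]+n*d[1],-n*d[0]+c*d[1],s['tcp_pos'][2]-p[2]])).round(1),s['tool_rot'].round(3),'Fin',round(c*s['force'][0]+n*s['force'][1],2),s['force'].round(2))
E
python3 loc.py
python3 - <<'E'
from h import *
im=capture('side');cv2.imwrite('pics/s1.png',cv2.resize(im[120:260,180:360,::-1],None,fx=4.2,fy=4.2,interpolation=cv2.INTER_CUBIC))
E
```

```text
drawer x,y,z mm [-139.2    2.   117.8] [ 3.106 -0.006  2.999] Fin -0.26 [-0.39 -0.9  -0.28]
```

View pics/s1.png

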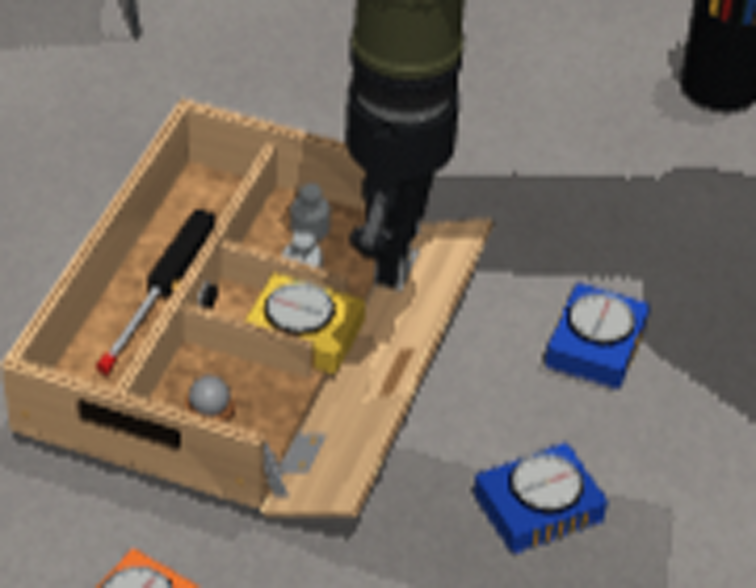

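The tip stands above the flap in front of the compass, and the blue compasses are clear of it. Going down.

>>> servo_tool --pt "0 -0.1 0.8 0" --pt "0 0 0.8 0" --pt "0 0 0.8 0" --pt "0 0 0.8 0" --pt "0 0 0 0"

```text
time_s: 9.2
tcp_pos: [0.5223, 0.0146, 0.0553]
tool_rot: [3.105, -0.005, 3.0]
force: [-0.8, 0.2, -0.2]
finger_gap: -0.0002
grasp_force: 0.0
```

```bash
python3 loc.py
```

```text
drawer x,y,z mm [-138.7    2.3   54.5] [ 3.105 -0.005  3.   ] Fin -0.87 [-0.85  0.23 -0.25]
```

>>> servo_tool --pt "-0.2 -0.03 0.1 0" --pt "-0.15 -0.03 0.1 0" --pt "-0.15 -0.03 0.1 0" --pt "-0.1 -0.03 0.1 0" --pt "0 0 0 0"

```text
time_s: 9.7
tcp_pos: [0.5354, 0.0108, 0.048]
tool_rot: [3.105, -0.002, 3.001]
force: [0.4, 0.8, -0.5]
finger_gap: 0.0003
grasp_force: 0.0
```

>>> servo_tool --pt "-0.05 0 0 0" --pt "-0.05 0 0 0" --pt "-0.05 0 0 0" --pt "-0.05 0 0 0" --pt "-0.05 0 0 0" --pt "0 0 0 0"

```text
time_s: 10.3
tcp_pos: [0.54, 0.0103, 0.0479]
tool_rot: [3.105, -0.002, 3.001]
force: [-0.2, -0.4, -0.6]
finger_gap: 0.0001
grasp_force: 0.0
```

```bash
python3 loc.py
```

```text
drawer x,y,z mm [-120.6    0.4   47.1] [ 3.105e+00 -2.000e-03  3.001e+00] Fin -0.11 [-0.17 -0.38 -0.64]
```

>>> servo_tool --pt "-0.05 0 0 0" --pt "-0.05 0 0 0" --pt "-0.05 0 0 0" --pt "-0.05 0 0 0" --pt "-0.05 0 0 0"

```text
time_s: 10.8
tcp_pos: [0.5449, 0.0095, 0.0479]
tool_rot: [3.105, -0.002, 3.001]
force: [-1.1, -0.8, -0.1]
finger_gap: 0.0001
grasp_force: 0.3
```

>>> servo_tool --pt "-0.05 0 0 0" --pt "-0.05 0 0 0" --pt "-0.05 0 0 0" --pt "-0.05 0 0 0" --pt "-0.05 0 0 0"

```text
time_s: 11.3
tcp_pos: [0.5499, 0.0088, 0.0479]
tool_rot: [3.105, -0.002, 3.001]
force: [-0.3, 0.1, 0.1]
finger_gap: 0.0001
grasp_force: 0.2
```

```bash
python3 loc.py
python3 - <<'E'
from h import *
im=capture('side');cv2.imwrite('pics/s2.png',cv2.resize(im[130:250,190:320,::-1],None,fx=5,fy=5,interpolation=cv2.INTER_CUBIC))
E
```

```text
drawer x,y,z mm [-110.6    0.4   47.1] [ 3.105e+00 -2.000e-03  3.001e+00] Fin -0.26 [-0.26  0.05  0.11]
```

View pics/s2.png

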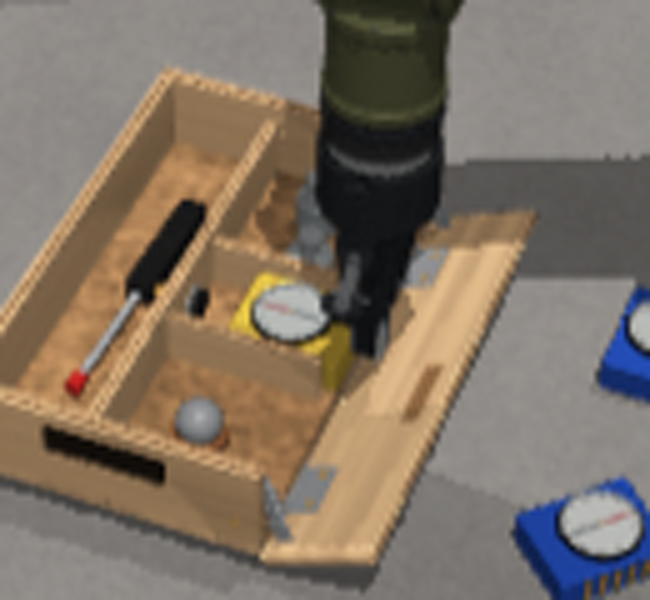

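The finger is now just about at the compass's front face, which is at about (340,360) in the crop. I'll continue in 1 mm steps.

>>> servo_tool --pt "-0.05 0 0 0" --pt "-0.05 0 0 0" --pt "-0.05 0 0 0"

```text
time_s: 11.65
tcp_pos: [0.5528, 0.0085, 0.048]
tool_rot: [3.105, -0.002, 3.001]
force: [-0.4, 0.2, 0.2]
finger_gap: -0.0003
grasp_force: 0.4
```

>>> servo_tool --pt "-0.05 0 0 0" --pt "-0.05 0 0 0" --pt "-0.05 0 0 0"

```text
time_s: 11.95
tcp_pos: [0.5558, 0.008, 0.0479]
tool_rot: [3.105, -0.003, 3.001]
force: [-2.0, 0.2, 0.5]
finger_gap: -0.0001
grasp_force: 0.5
```

>>> servo_tool --pt "-0.05 0 0 0" --pt "-0.05 0 0 0" --pt "-0.05 0 0 0"

```text
time_s: 12.25
tcp_pos: [0.5587, 0.0076, 0.048]
tool_rot: [3.105, -0.002, 3.001]
force: [-1.0, -0.5, 1.0]
finger_gap: -0.0
grasp_force: 0.6
```

```bash
python3 loc.py
python3 - <<'E'
from h import *
p=[.6594,-.0069,.0008,-.1394];c,n=np.cos(p[3]),np.sin(p[3])
def comp(im):
    h=cv2.cvtColor(im,cv2.COLOR_RGB2HSV);m=cv2.inRange(h,(22,120,60),(34,255,255))
    m[:150]=0;m[230:]=0;m[:,:220]=0;m[:,285:]=0
    return m
im=capture('side')
old=cv2.imread('pics/side0.png')[...,::-1]
for a in(old,im):
    m=comp(np.ascontiguousarray(a));v,u=np.nonzero(m)
    P=np.array([atz('side',q,.06)[:2] for q in np.c_[u,v]])-p[:2]
    x=(c*P[:,0]+n*P[:,1])*1e3;y=(-n*P[:,0]+c*P[:,1])*1e3
    print(len(u),np.percentile(x,[1,50,99]).round(1),np.percentile(y,[1,99]).round(1))
F=[];
for _ in range(4):
    capture('side');s=sense();F.append(c*s['force'][0]+n*s['force'][1])
print(np.round(F,2))
E
```

```text
drawer x,y,z mm [-101.7    0.4   47.2] [ 3.105e+00 -2.000e-03  3.001e+00] Fin -0.89 [-0.97 -0.47  0.97]
186 [-112.2  -95.6  -31.5] [-29.3  46.8]
93 [-93.3 -69.1 -11.9] [-28.   33.5]
[-0.03 -0.53  0.07  0.06]
```

The compass is moving with the finger: its back face is at about x -12, with tip-to-face about 12 mm. The buffer is somewhere ahead, so I'll go gently.

>>> servo_tool --pt "-0.05 0 0 0" --pt "-0.05 0 0 0"

```text
time_s: 12.7
tcp_pos: [0.5604, 0.0073, 0.0478]
tool_rot: [3.105, -0.003, 3.001]
force: [-2.0, -0.4, 0.8]
finger_gap: -0.0005
grasp_force: 0.6
```

>>> servo_tool --pt "-0.05 0 0 0" --pt "-0.04 0 0 0"

```text
time_s: 12.9
tcp_pos: [0.5625, 0.0071, 0.0479]
tool_rot: [3.105, -0.003, 3.001]
force: [-1.4, 0.5, 1.5]
finger_gap: 0.0001
grasp_force: 0.5
```

>>> servo_tool --pt "-0.05 0 0 0"

```text
time_s: 13.0
tcp_pos: [0.5634, 0.0069, 0.0479]
tool_rot: [3.105, -0.003, 3.001]
force: [-1.2, -0.1, 0.9]
finger_gap: 0.0001
grasp_force: 0.6
```

>>> servo_tool --pt "-0.05 0 0 0"

```text
time_s: 13.1
tcp_pos: [0.5645, 0.0068, 0.0479]
tool_rot: [3.105, -0.003, 3.001]
force: [-0.7, 0.3, 0.9]
finger_gap: 0.0
grasp_force: 0.5
```

>>> servo_tool --pt "-0.05 0 0 0" --pt "-0.04 0 0 0"

```text
time_s: 13.3
tcp_pos: [0.5664, 0.0065, 0.0479]
tool_rot: [3.105, -0.002, 3.001]
force: [-1.5, -0.2, 0.4]
finger_gap: -0.0
grasp_force: 0.6
```

>>> servo_tool --pt "-0.05 0 0 0"

```text
time_s: 13.4
tcp_pos: [0.5672, 0.0064, 0.0479]
tool_rot: [3.105, -0.003, 3.001]
force: [-1.5, -0.7, 1.0]
finger_gap: 0.0001
grasp_force: 0.6
```

>>> servo_tool --pt "-0.05 0 0 0"

```text
time_s: 13.5
tcp_pos: [0.5683, 0.0062, 0.0479]
tool_rot: [3.105, -0.002, 3.001]
force: [-1.6, -0.6, 0.5]
finger_gap: -0.0002
grasp_force: 0.6
```

>>> servo_tool --pt "-0.05 0 0 0"

```text
time_s: 13.6
tcp_pos: [0.5693, 0.0061, 0.0479]
tool_rot: [3.105, -0.002, 3.001]
force: [-0.8, 0.5, 0.9]
finger_gap: 0.0
grasp_force: 0.6
```

>>> servo_tool --pt "-0.05 0 0 0" --pt "-0.05 0 0 0"

```text
time_s: 13.8
tcp_pos: [0.5713, 0.0058, 0.0479]
tool_rot: [3.105, -0.002, 3.001]
force: [-1.0, -1.0, 0.8]
finger_gap: -0.0001
grasp_force: 0.6
```

>>> servo_tool --pt "-0.05 0 0 0" --pt "-0.05 0 0 0"

```text
time_s: 14.0
tcp_pos: [0.5732, 0.0056, 0.0479]
tool_rot: [3.105, -0.002, 3.001]
force: [-0.8, 0.9, 1.2]
finger_gap: -0.0001
grasp_force: 0.6
```

>>> servo_tool --pt "-0.05 0 0 0" --pt "-0.05 0 0 0"

```text
time_s: 14.2
tcp_pos: [0.5752, 0.0053, 0.0479]
tool_rot: [3.105, -0.003, 3.001]
force: [-1.3, -0.6, 1.7]
finger_gap: -0.0001
grasp_force: 0.6
```

>>> servo_tool --pt "-0.05 0 0 0" --pt "-0.05 0 0 0"

```text
time_s: 14.4
tcp_pos: [0.5765, 0.0051, 0.0478]
tool_rot: [3.105, -0.004, 3.001]
force: [-4.5, 1.2, 1.9]
finger_gap: -0.0
grasp_force: 1.9
```

Buffer contact. Pressing a little more.

>>> servo_tool --pt "-0.03 0 0 0" --pt "0 0 0 0"

```text
time_s: 14.6
tcp_pos: [0.5766, 0.005, 0.0477]
tool_rot: [3.105, -0.005, 3.001]
force: [-5.8, 0.7, 2.9]
finger_gap: 0.0006
grasp_force: 2.4
```

>>> servo_tool --pt "-0.02 0 0 0" --pt "0 0 0 0" --pt "0 0 0 0" --pt "0 0 0 0"

```text
time_s: 15.0
tcp_pos: [0.5768, 0.005, 0.0477]
tool_rot: [3.105, -0.005, 3.001]
force: [-5.3, 1.1, 3.8]
finger_gap: -0.0004
grasp_force: 2.7
```

```bash
python3 - <<'E'
from h import *
c,n=np.cos(-.1394),np.sin(-.1394);F=[]
for _ in range(6):
    capture('side');s=sense();F.append(c*s['force'][0]+n*s['force'][1])
print(np.round(F,2))
E
python3 loc.py
```

```text
[-5.18 -5.43 -5.2  -7.03 -5.87 -5.27]
drawer x,y,z mm [-83.4   0.3  46.9] [ 3.105 -0.005  3.001] Fin -5.27 [-5.19  0.92  3.5 ]
```

>>> servo_tool --pt "-0.03 0 0 0" --pt "0 0 0 0" --pt "0 0 0 0" --pt "0 0 0 0"

```text
time_s: 15.7
tcp_pos: [0.5769, 0.005, 0.0477]
tool_rot: [3.105, -0.005, 3.001]
force: [-6.4, 0.5, 4.7]
finger_gap: -0.0
grasp_force: 3.2
```

>>> servo_tool --pt "0.1 0 0 0" --pt "0.2 0 0 0" --pt "0.4 0 0 0" --pt "0.4 0 -0.1 0" --pt "0.4 0 -0.3 0" --pt "0.3 0 -0.8 0" --pt "0.5 0 -1 0" --pt "1 0 -1 0" --pt "1 0 -0.5 0" --pt "1 0 0 0"

```text
time_s: 16.7
tcp_pos: [0.4741, 0.017, 0.1243]
tool_rot: [3.104, 0.002, 3.001]
force: [0.2, -0.2, 0.6]
finger_gap: -0.0002
grasp_force: 0.0
```

```bash
python3 loc.py
```

```text
drawer x,y,z mm [-186.8   -2.   123.5] [3.104e+00 2.000e-03 3.001e+00] Fin 0.21 [ 0.18 -0.25  0.6 ]
```

Run:
```python
from h import *
p=[.6594,-.0069,.0008,-.1394];c,n=np.cos(p[3]),np.sin(p[3])
im=capture('side');h=cv2.cvtColor(im,cv2.COLOR_RGB2HSV)
m=cv2.inRange(h,(105,120,60),(130,255,255));k,l,st,_=cv2.connectedComponentsWithStats(m)
for i in range(1,k):
    if st[i,4]>60 and 280<st[i,0]<340 and 170<st[i,1]<260:
        v,u=np.nonzero(l==i);P=np.array([atz('side',q,.026)[:2] for q in np.c_[u,v]])-p[:2]
        x=(c*P[:,0]+n*P[:,1])*1e3;y=(-n*P[:,0]+c*P[:,1])*1e3;print(x.min().round(),x.max().round(),y.min().round(),y.max().round())
r=landmark_of('compass','side')
print([np.round(q['position'],1).tolist() for q in r])
cv2.imwrite('pics/s3.png',cv2.resize(im[130:250,190:350,::-1],None,fx=5,fy=5,interpolation=cv2.INTER_CUBIC))
```

```text
-308.0 -245.0 -144.0 -46.0
-330.0 -234.0 25.0 132.0
[[215.1, 267.3], [309.4, 235.6], [322.3, 196.7], [286.4, 279.4], [243.1, 191.7]]
```

View pics/s3.png

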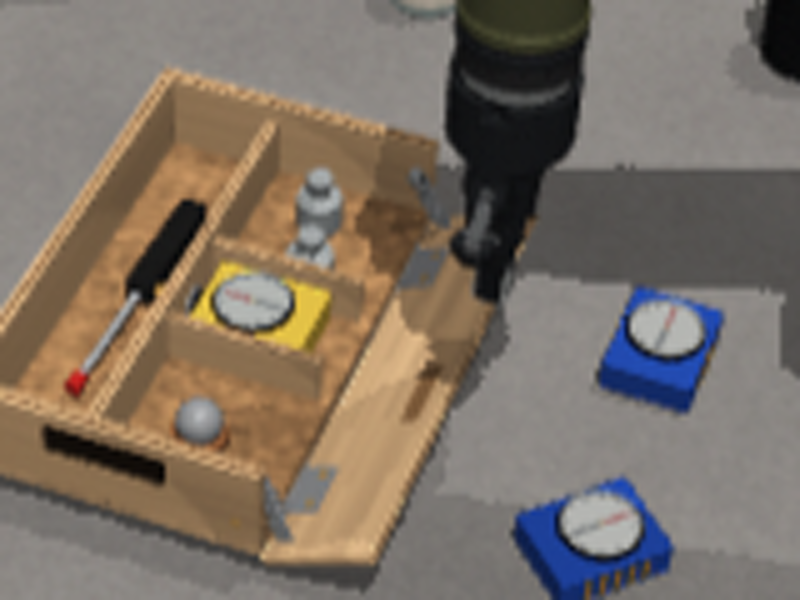

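>>> servo_tool --pt "0.5 0.1 0 0" --pt "0 0 0.5 0" --pt "0 0 0.5 0" --pt "0 0 0 0"

```text
time_s: 17.2
tcp_pos: [0.463, 0.021, 0.1002]
tool_rot: [3.106, -0.006, 3.001]
force: [-0.2, 0.4, -0.2]
finger_gap: 0.0003
grasp_force: 0.0
```

The compass is home against the buffer, the rest of the kit is undisturbed, and the blue compasses are beyond drawer x -234. Lowering in front of the flap's free edge.

>>> servo_tool --pt "0 0 0.8 0" --pt "0 0 0.8 0" --pt "0 0 0.8 0" --pt "0 0 0.8 0" --pt "0 0 0.6 0" --pt "0 0 0 0" --pt "0 0 0 0"

```text
time_s: 17.9
tcp_pos: [0.4642, 0.0238, 0.0259]
tool_rot: [3.105, -0.003, 3.001]
force: [0.8, 0.0, -0.7]
finger_gap: 0.0002
grasp_force: 0.0
```

```bash
python3 loc.py
```

```text
drawer x,y,z mm [-197.5    3.2   25.1] [ 3.105e+00 -3.000e-03  3.001e+00] Fin 0.77 [ 0.79  0.03 -0.67]
```

>>> servo_tool --pt "-0.2 0 0 0" --pt "-0.2 0 0 0" --pt "0 0 0 0"

```text
time_s: 18.2
tcp_pos: [0.4739, 0.0226, 0.0269]
tool_rot: [3.105, 0.0, 3.001]
force: [0.1, -0.2, 0.2]
finger_gap: 0.0002
grasp_force: 0.0
```

>>> servo_tool --pt "-0.05 0 -0.03 0" --pt "-0.05 0 -0.03 0"

```text
time_s: 18.4
tcp_pos: [0.4741, 0.0223, 0.0276]
tool_rot: [3.105, -0.002, 3.001]
force: [0.7, 0.8, -0.5]
finger_gap: 0.0001
grasp_force: 0.0
```

>>> servo_tool --pt "-0.05 0 -0.03 0"

```text
time_s: 18.5
tcp_pos: [0.4751, 0.0222, 0.0282]
tool_rot: [3.105, -0.002, 3.001]
force: [0.4, 0.6, -0.2]
finger_gap: -0.0002
grasp_force: 0.0
```

>>> servo_tool --pt "-0.05 0 -0.05 0"

```text
time_s: 18.6
tcp_pos: [0.476, 0.022, 0.0291]
tool_rot: [3.105, -0.003, 3.001]
force: [0.2, 0.6, -0.0]
finger_gap: -0.0001
grasp_force: 0.0
```

>>> servo_tool --pt "-0.05 0 -0.1 0"

```text
time_s: 18.7
tcp_pos: [0.4769, 0.0218, 0.031]
tool_rot: [3.105, -0.003, 3.001]
force: [-0.3, -0.9, -0.8]
finger_gap: -0.0003
grasp_force: 0.3
```

>>> servo_tool --pt "-0.03 0 -0.1 0"

```text
time_s: 18.8
tcp_pos: [0.477, 0.0217, 0.0329]
tool_rot: [3.105, -0.004, 3.001]
force: [-1.3, -0.7, -1.3]
finger_gap: -0.0002
grasp_force: 0.7
```

Contact, and the friction carries well. Now following the arc up while pressing in.

>>> servo_tool --pt "-0.05 0 -0.1 0" --pt "-0.05 0 -0.1 0"

```text
time_s: 19.0
tcp_pos: [0.4772, 0.0213, 0.0363]
tool_rot: [3.105, -0.007, 3.001]
force: [-4.2, 1.0, -2.8]
finger_gap: -0.0006
grasp_force: 2.2
```

```bash
python3 loc.py
```

```text
drawer x,y,z mm [-184.4    2.7   35.5] [ 3.105 -0.007  3.001] Fin -4.26 [-4.17  0.97 -2.76]
```

>>> servo_tool --pt "-0.04 0 -0.1 0" --pt "-0.04 0 -0.1 0"

```text
time_s: 19.2
tcp_pos: [0.4786, 0.0211, 0.0403]
tool_rot: [3.105, -0.007, 3.001]
force: [-4.6, 1.6, -2.3]
finger_gap: -0.0003
grasp_force: 2.8
```

>>> servo_tool --pt "-0.04 0 -0.1 0" --pt "-0.04 0 -0.1 0"

```text
time_s: 19.4
tcp_pos: [0.4804, 0.0208, 0.0444]
tool_rot: [3.105, -0.007, 3.001]
force: [-6.1, 1.9, -2.1]
finger_gap: 0.0
grasp_force: 2.7
```

>>> servo_tool --pt "-0.05 0 -0.1 0" --pt "-0.05 0 -0.1 0" --pt "-0.05 0 -0.1 0"

```text
time_s: 19.7
tcp_pos: [0.4837, 0.0203, 0.0506]
tool_rot: [3.104, -0.006, 3.001]
force: [-5.5, 1.2, 1.0]
finger_gap: 0.0
grasp_force: 2.7
```

>>> servo_tool --pt "-0.07 0 -0.1 0" --pt "-0.07 0 -0.1 0" --pt "-0.07 0 -0.1 0"

```text
time_s: 20.0
tcp_pos: [0.4878, 0.0197, 0.0568]
tool_rot: [3.104, -0.006, 3.001]
force: [-5.8, 2.8, 2.1]
finger_gap: 0.0
grasp_force: 3.2
```

>>> servo_tool --pt "-0.08 0 -0.1 0" --pt "-0.08 0 -0.1 0" --pt "-0.08 0 -0.1 0"

```text
time_s: 20.3
tcp_pos: [0.4931, 0.019, 0.0632]
tool_rot: [3.103, -0.005, 3.002]
force: [-6.6, 2.6, 4.6]
finger_gap: 0.0001
grasp_force: 3.0
```

>>> servo_tool --pt "-0.07 0 -0.13 0" --pt "-0.07 0 -0.13 0"

```text
time_s: 20.5
tcp_pos: [0.4989, 0.0175, 0.0689]
tool_rot: [3.105, 0.001, 3.001]
force: [0.1, 0.6, 0.1]
finger_gap: 0.0002
grasp_force: 0.0
```

The force has dropped to zero, so the flap has snapped away. Backing off and checking.

>>> servo_tool --pt "0.5 0 0 0" --pt "1 0 0 0" --pt "1 0 -1 0" --pt "1 0 -1 0" --pt "0.5 0 -1 0" --pt "0 0 -1 0" --pt "0 0 0 0" --pt "0 0 0 0"

```text
time_s: 21.3
tcp_pos: [0.4186, 0.0258, 0.1486]
tool_rot: [3.105, 0.0, 3.001]
force: [-0.1, -0.0, 0.9]
finger_gap: -0.0001
grasp_force: 0.0
```

```bash
python3 loc.py
python3 - <<'E'
from h import *
im=capture('side');cv2.imwrite('pics/s4.png',cv2.resize(im[130:250,190:350,::-1],None,fx=5,fy=5,interpolation=cv2.INTER_CUBIC))
E
```

```text
drawer x,y,z mm [-243.    -1.1  147.8] [3.105 0.    3.001] Fin -0.07 [-0.07 -0.    0.87]
```

View pics/s4.png

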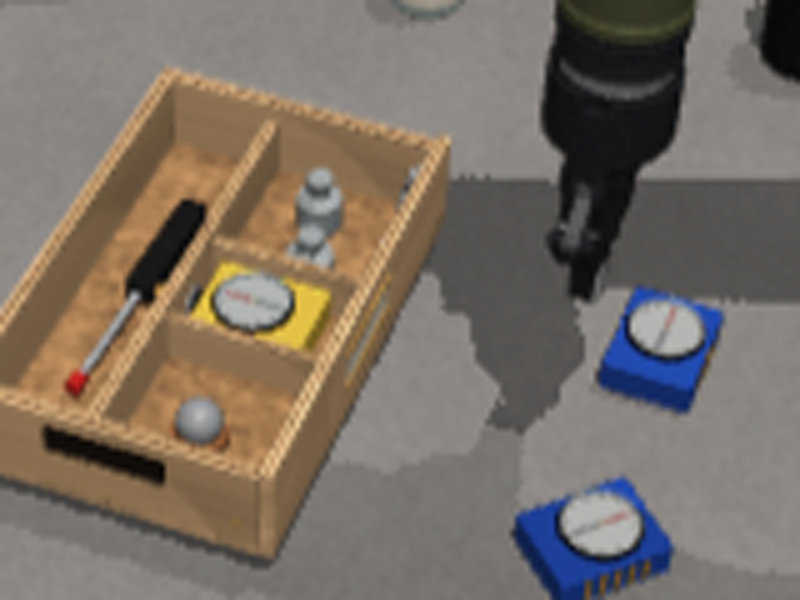

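The flap is shut and upright, the compass is home in its bay at about (265,305) in the crop, and the arm is clear of everything.

```bash
python3 -c "from plant import *; print(finish_job())"
```

```text
the job is handed in; nothing more can be done
None
```

I pressed the compass onto its buffer with about 6 N, and the flap then sprang shut on its own after I tipped it past the snap point. The last picture shows it shut with nothing else moved; the job is handed in at about 21 s, but no verdict came back.

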